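# Switch on the soldering station under its guard

### The arm

A 6-joint arm with a two-finger parallel gripper is mounted at the origin on the work surface. World frame = base frame: x ahead of the robot, y to its left, z up, the work surface at z = 0. Lengths are in m, angles in rad, forces in N, time in s.
With the tool pointing down it reaches from about 0.375 to 0.9 m from the base axis. Payload 3.1 kg.
Tool frame: the origin (TCP) lies midway between the tips of the shut fingers; the grasp point (between the pads) lies 19 mm behind it (manip.grasp_offset is the distance from the TCP to the grasp point, in m); z points along the fingers, y is the line along which they close (so a half turn about z gives the same grasp; the last joint's range is limited). The gripper opens to 85 mm and grips with 20 to 120 N. Pads are 22 mm wide; open, the fingers measure 114 mm over their backs; the gripper's body (76 mm by 85 mm) begins 54 mm behind the grasp point. The pads swing forward as they close: fully open they stand 13 mm farther back than shut.
Start: joints at [-1.518, 0.527, 1.433, -0, 1.181, -0.178], TCP at [0.144, -0.608, 0.231] pointing down, gripper open.
Joint ranges: [-3.08, 3.08], [-0.75, 2.2], [0.22, 2.44], [-1.43, 4.57], [0, 2.65], [-2.85, 2.85]. Speed limits (rad/s): [2.79, 2.79, 3.14, 3.14, 3.14, 3.14].

### API

Orientations are given as a unit quaternion [x, y, z, w].
In Python, from station import sensors, cams, order, manip gives the robot as it stands.
- The arm moves only by the tool move_arm, never from a script. Its argument "targets" is a list of rows, each an object of numbers: "dx", "dy", "dz": the shift along the world's x, y, z normalised to -1 to 1, where 1 is 25 mm; "rx", "ry", "rz": the turn, a rotation vector about the world's x, y, z normalised to -1 to 1, where 1 is 30 degrees. A call has exactly 10 rows; each row shifts and turns the commanded pose from where the row before left it; what a row does not reach is not made up. A row lasts 1/8 s, in which the tool goes at most 62.5 mm and 10.7 degrees, less where a joint would pass 70% of its speed; a pose out of reach is approached as far as the arm can. A call with a number of a shift or a turn outside -1 to 1 is refused whole. A call with a gripper value outside its range is refused whole. "claw" is the opening in per cent of the stroke, from 0 (shut) to 100 (fully open), set as the call begins (left out, the last holds). The fingers move at their own pace and stop on an object; "newtons" is the grip in N (left out, the last holds). Time passes only in rows, so rows that do not move let the fingers close, or fill a call up. It gives the time, the measured TCP pose, the force, the opening and the grip force at its end, in the units of the state.
- sensors.sense(): the state, without advancing time (a new reading comes with each control period).
- cams.snapshot(name): name is "scene" or "top" or "wrist"; returns the picture (384x512x3 uint8, red, green, blue); there is no depth.
- cams.camera_model(name): a dict with "fx", "fy", "cx", "cy" (pixels), "extrinsics" (4x4, takes a point from world to camera coordinates). Camera axes: x right, y down, z forward; pixel columns grow to the right and rows downward; lengths in m; the calibration is good to about 2 mm. A picture is of the moment at which its call begins: read the wrist's pose just before it. camera_model takes no time and is no camera call; for the wrist camera it gives the pose at the moment of the call.
- order.sign_off(): hands the job in; it is judged then, once.
The state is a dict: "t": time; "q": joint angles; "qd": joint speeds; "tau": joint torques, N m; "tcp_pos": TCP position; "tool_rot": TCP orientation; "force": force on the tool from outside, world axes, zero at the start; "ft_torque": the same for the moment, N m; "finger_gap": opening from 0.0 (shut) to 1.0 (fully open); "gripper_force": force on a finger pad.
Only numpy, scipy, OpenCV 4.12 (cv2) and the standard library are available. Lean on these libraries where they do the work, as an engineer would, in place of code of your own. Each camera call takes 0.05 s, during which the arm holds its last target. There are 200 camera calls.

### The job

Switch the soldering station on: with a fingertip, lift the hinged guard on its top back and open, push the toggle beneath it fully over from its front position to its rear one (towards the guard's hinge), then tip the guard so that it drops fully shut over the toggle again. Work gently, do not pinch or pick up anything, and leave the things standing around the station where they are.

Things in the scene. Friction and masses are not known exactly. Their poses are not given: they have to be found in the camera images.
- station: Soldering station: teal box 210 mm long (its x) x 160 wide (its y) x 75 high, fixed on the white board. Origin at the centre of its underside; x runs from its front (dial side, nearest the robot) to its rear. The guarded switch is on the middle of its flat top, 75 mm above the origin; nothing else stands on the top.
- guard_hinge (a point): Middle of the guard's hinge line, fixed to the station 13 mm above its top, straight above its origin. The line runs along the station's y; the two hinge lugs beside the guard end 18 mm above the station's top.
- guard (a joint): Guard angle, rad: 0 shut, grows as its front swings up and to the rear, stop at 1.9. An aluminium hood over the toggle, 50 g, 44 mm wide, open below. Shut, it reaches 56 mm forward of the hinge; roof 28 mm above the hinge, front wall down to 16 mm above the hinge. Let go below about 1.1 it drops shut; beyond, it falls back on the stop and stays.
- guard_lip (a point): Middle of the free edge of the guard's full-width front lip; moves with the guard. Shut: 77.5 mm forward of the hinge, 34.5 mm above it. The underside is 3 mm lower there, sloping down to 26 mm above the hinge at the front wall, so a fingertip fits below it. Guard at the stop: 58 mm behind the hinge, 62 above; midway it peaks 85 above.
- toggle (a joint): Toggle angle in rad: 0 = off, leaning 0.4 rad from upright to the front; 0.8 = on, leaning 0.4 rad to the rear. It has a stop at each end and friction: it stays where it is left; 1.5 to 3 N moves it.
- toggle_tip (a point): Top of the steel toggle, a bat 30 mm long, 6 to 9 mm thick, pivoting 29 mm forward of the hinge line, 1 mm above the station's top (round bush there, 20 mm wide, 4 mm high). The tip is about 29 mm above the top, 41 mm forward of the hinge when off and 17 mm when on.
- spool: Bystander: grey solder spool, 52 mm diameter, 46 mm high, loose. Origin at the centre of its underside. Leave alone.
- tape: Bystander: roll of black tape lying flat, 64 mm diameter, 19 mm high, loose. Origin at the centre of its underside. Leave alone.
- battery: Bystander: block battery standing up, 26 x 17 x 49 mm, loose. Origin at the centre of its underside. Leave alone.
- jar: Bystander: small glass jar, 44 mm diameter, 45 mm high, loose. Origin at the centre of its underside. Leave alone.

How it is judged:
By the outcome, as a careful person would: the job done as asked, in the order asked, and still so for the second after the job is handed in, with the robot touching nothing.
It also fails if it takes over 58 s, if anything falls off the work surface, if the arm or the gripper's body presses on something with over 40 N, if the wrist force passes 120 N, or if a joint passes its speed limit or range.

## Working session

There is one attempt and no reset: what is moved stays moved. The work goes in short steps, Python scripts to look and compute and a tool call to move; the robot and the scene stay as the last step left them, time stands still between calls to the robot, and variables do not carry over. Pictures are saved under pics/ and viewed, at most 10 in all, crops included, and the job is handed in when it is done.

Besides the shell and the picture viewer there is one more tool, called after "Emit:" by a JSON object that holds its "op" and its "data", one argument or row to a line. move_arm: Moves the arm, as the interface text tells. Scaled input: -1 to 1 covers 25 mm each way for a shift and 30 degrees each way for a turn. Its arguments: {"type":"object","properties":{"targets":{"type":"array"},"claw":{"type":"number"},"newtons":{"type":"number"}},"required":["targets"]}

```bash
mkdir -p pics; ls
python3 - <<'E'
from station import sensors,cams,order,manip
import cv2,numpy as np
s=sensors.sense();print({k:np.round(v,3) for k,v in s.items()})
for n in("scene","top"):
    cv2.imwrite(f"pics/{n}.png",cams.snapshot(n)[...,::-1])
    m=cams.camera_model(n);print(n,m["fx"],m["cx"],m["cy"]);print(np.round(m["extrinsics"],3))
a=cv2.imread("pics/scene.png");b=cv2.imread("pics/top.png")
E
```

```text
pics
{'t': np.float64(0.0), 'q': array([-1.518,  0.528,  1.434,  0.   ,  1.181, -0.179]), 'qd': array([ 0.001,  0.003, -0.001, -0.001,  0.   ,  0.001]), 'tau': array([-0.0000e+00, -4.4234e+01, -1.7803e+01, -0.0000e+00,  8.0000e-03,
        0.0000e+00]), 'tcp_pos': array([ 0.144, -0.608,  0.23 ]), 'tool_rot': array([ 0.993,  0.116,  0.   , -0.001]), 'force': array([ 0.83 ,  0.101, -0.061]), 'ft_torque': array([-0.008, -0.049,  0.004]), 'gripper_force': np.float64(0.0), 'finger_gap': np.float64(0.999)}
scene 491.6210618054783 254.06452099559942 190.14225350191205
[[-0.826  0.564 -0.005  0.475]
 [ 0.373  0.54  -0.755 -0.159]
 [-0.422 -0.625 -0.656  1.387]
 [ 0.     0.     0.     1.   ]]
top 412.56224422017783 256.8684081890568 188.99921789498742
[[ 0.172 -0.985  0.003 -0.048]
 [-0.962 -0.168 -0.214  0.634]
 [ 0.211  0.034 -0.977  0.963]
 [ 0.     0.     0.     1.   ]]
```

View pics/top.png

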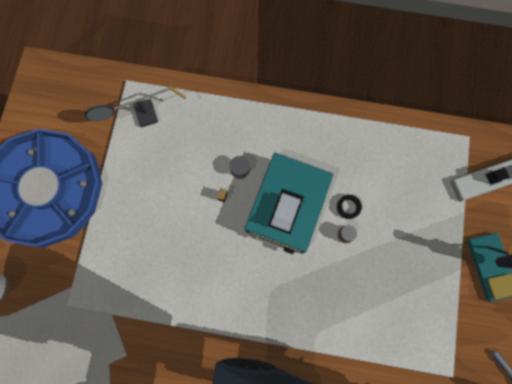

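View pics/scene.png

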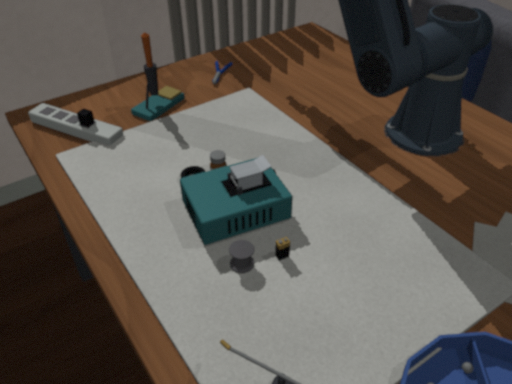

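The top view shows the station at about (290,202) with the guard at (286,212). The spool is at (240,166), the battery at (221,194), the tape at (348,206) and the jar at (347,233). Next I'll mask the station.

```bash
cat > h.py <<'E'
import cv2,numpy as np
from station import sensors,cams,order,manip
def ray(n,uv,z,m=None):
    m=m or cams.camera_model(n);E=np.array(m["extrinsics"]);R,t=E[:3,:3],E[:3,3]
    c=-R.T@t;d=R.T@np.array([(uv[0]-m["cx"])/m["fx"],(uv[1]-m["cy"])/m["fy"],1])
    return c+d*(z-c[2])/d[2]
def proj(n,p,m=None):
    m=m or cams.camera_model(n);E=np.array(m["extrinsics"]);q=E[:3,:3]@p+E[:3,3]
    return np.array([m["fx"]*q[0]/q[2]+m["cx"],m["fy"]*q[1]/q[2]+m["cy"]])
E
python3 - <<'E'
from h import *
b=cv2.imread("pics/top.png");h=cv2.cvtColor(b,cv2.COLOR_BGR2HSV)
m=cv2.inRange(h,(80,120,40),(100,255,255));m[:,420:]=0;m[:,:200]=0
c=max(cv2.findContours(m,0,2)[0],key=cv2.contourArea)
print(cv2.approxPolyDP(c,4,True)[:,0].tolist())
for z in(.075,.08):
    w=np.array([ray("top",p,z)[:2] for p in c[:,0].astype(float)],np.float32)
    r=cv2.minAreaRect(w);print(z,r);print(cv2.boxPoints(r))
A=cv2.resize(b[130:270,190:390],None,fx=4,fy=4,interpolation=3)
S=cv2.imread("pics/scene.png");B=cv2.resize(S[130:290,160:320],None,fx=3,fy=3,interpolation=3)
cv2.imwrite("pics/a.png",A);cv2.imwrite("pics/b.png",B)
E
```

```text
[[275, 154], [246, 230], [303, 251], [331, 174]]
0.075 ((0.6146476864814758, -0.021395310759544373), (0.15491685271263123, 0.20806516706943512), 79.13533020019531)
[[ 0.49787977 -0.07785621]
 [ 0.7022153  -0.1170744 ]
 [ 0.7314156   0.03506559]
 [ 0.52708006  0.07428378]]
0.08 ((0.613652229309082, -0.021154701709747314), (0.15414303541183472, 0.2070259153842926), 79.13533020019531)
[[ 0.49746752 -0.07733358]
 [ 0.70078254 -0.11635587]
 [ 0.72983694  0.03502417]
 [ 0.5265219   0.07404647]]
```

View pics/a.png

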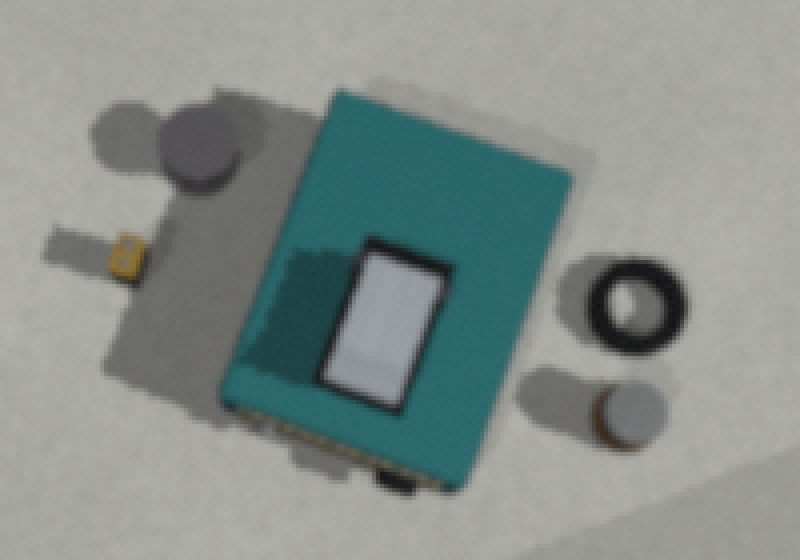

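Emit:
{"op": "move_arm", "data": {
  "targets": [
    {"dx": 0.5, "dy": 1, "rz": -0.08},
    {"dx": 0.5, "dy": 1, "rz": -0.08},
    {"dx": 0.5, "dy": 1, "rz": -0.08},
    {"dx": 0.5, "dy": 1, "rz": -0.08},
    {"dx": 0.5, "dy": 1, "rz": -0.08},
    {"dx": 0.5, "dy": 1, "rz": -0.08},
    {"dx": 0.5, "dy": 1, "rz": -0.08},
    {"dx": 0.5, "dy": 1, "rz": -0.08},
    {"dx": 0.5, "dy": 1, "rz": -0.08},
    {"dx": 0.5, "dy": 1, "rz": -0.08}
  ],
  "claw": 0,
  "newtons": 20
}}

```text
schema error: expected keys dx, dy, dz, rx, ry, rz
```

Emit:
{"op": "move_arm", "data": {
  "targets": [
    {"dx": 0.6, "dy": 1},
    {"dx": 0.6, "dy": 1},
    {"dx": 0.6, "dy": 1},
    {"dx": 0.6, "dy": 1},
    {"dx": 0.6, "dy": 1},
    {"dx": 0.6, "dy": 1},
    {"dx": 0.6, "dy": 1},
    {"dx": 0.6, "dy": 1},
    {"dx": 0.6, "dy": 1},
    {"dx": 0.6, "dy": 1}
  ]
}}

```text
schema error: expected keys dx, dy, dz, rx, ry, rz
```

Emit:
{"op": "move_arm", "data": {
  "targets": [
    {"dx": 0.5, "dy": 0.8},
    {"dx": 0.5, "dy": 0.8},
    {"dx": 0.5, "dy": 0.8},
    {"dx": 0.5, "dy": 0.8},
    {"dx": 0.5, "dy": 0.8},
    {"dx": 0.5, "dy": 0.3},
    {"rx": -0.055, "ry": -0.286},
    {"rx": -0.055, "ry": -0.286},
    {"rx": -0.055, "ry": -0.286},
    {"rx": -0.055, "ry": -0.286}
  ]
}}

```text
schema error: expected keys dx, dy, dz, rx, ry, rz
```

```bash
cat >> h.py <<'E'
O=np.array([.6146,-.0214,.088]);X=np.array([.9821,-.1885,0]);Y=np.array([.1885,.9821,0])
def W(f,l,h): return O-X*f/1e3+Y*l/1e3+np.array([0,0,h/1e3])
def S(p):
    d=(np.array(p)-O)*1e3; return np.array([-d@X,d@Y,d[2]])
def st():
    from scipy.spatial.transform import Rotation as R
    s=sensors.sense();M=R.from_quat(s["tool_rot"]).as_matrix()
    print("t",round(s["t"],2),"f,l,h",S(s["tcp_pos"]).round(1),"F",np.round(s["force"],2),"gap",s["finger_gap"].round(3),"toolz(f,l,h)",np.round([-M[:,2]@X,M[:,2]@Y,M[2,2]],3),"tooly",np.round([-M[:,1]@X,M[:,1]@Y,M[2,1]],3))
    return s
E
python3 - <<'E'
from h import *
s=st();print(np.round(s["q"],2))
for p in ((77.5,22,34.5),(77.5,-22,34.5),(0,22,28),(0,-22,28),(0,22,0),(0,-22,0)):
    u=proj("top",W(*p));print(p,u.round(1),((u-[190,130])*4).round(), "scene",proj("scene",W(*p)).round(1))
m=cams.camera_model("wrist");cv2.imwrite("pics/w1.png",cams.snapshot("wrist")[...,::-1])
print("wrist lip",proj("wrist",W(77.5,22,34.5),m).round(),proj("wrist",W(77.5,-22,34.5),m).round())
E
```

```text
Traceback (most recent call last):
  File "h.py", line 17, in st
    print("t",round(s["t"],2),"f,l,h",S(s["tcp_pos"]).round(1),"F",np.round(s["force"],2),"gap",s["finger_gap"].round(3),"toolz(f,l,h)",np.round([-M[:,2]@X,M[:,2]@Y,M[2,2]],3),"tooly",np.round([-M[:,1]@X,M[:,1]@Y,M[2,1]],3))
                                                                                                ^^^^^^^^^^^^^^^^^^^^^
AttributeError: 'float' object has no attribute 'round'
```

All six keys are needed in every row.

Emit:
{"op": "move_arm", "data": {
  "targets": [
    {"dx": 0.5, "dy": 1, "dz": 0, "rx": 0, "ry": 0, "rz": -0.08},
    {"dx": 0.5, "dy": 1, "dz": 0, "rx": 0, "ry": 0, "rz": -0.08},
    {"dx": 0.5, "dy": 1, "dz": 0, "rx": 0, "ry": 0, "rz": -0.08},
    {"dx": 0.5, "dy": 1, "dz": 0, "rx": 0, "ry": 0, "rz": -0.08},
    {"dx": 0.5, "dy": 1, "dz": 0, "rx": 0, "ry": 0, "rz": -0.08},
    {"dx": 0.5, "dy": 1, "dz": 0, "rx": 0, "ry": 0, "rz": -0.08},
    {"dx": 0.5, "dy": 1, "dz": 0, "rx": 0, "ry": 0, "rz": -0.08},
    {"dx": 0.5, "dy": 1, "dz": 0, "rx": 0, "ry": 0, "rz": -0.08},
    {"dx": 0.5, "dy": 1, "dz": 0, "rx": 0, "ry": 0, "rz": -0.08},
    {"dx": 0.5, "dy": 1, "dz": 0, "rx": 0, "ry": 0, "rz": -0.08}
  ],
  "claw": 0,
  "newtons": 20
}}

```text
t: 1.35
tcp_pos: [0.2688, -0.3572, 0.2311]
tool_rot: [0.996, -0.094, -0.0, -0.0]
force: [-0.4, -0.2, -0.6]
finger_gap: -0.002
gripper_force: 0.0
```

Emit:
{"op": "move_arm", "data": {
  "targets": [
    {"dx": 0.6, "dy": 1, "dz": 0, "rx": 0, "ry": 0, "rz": 0},
    {"dx": 0.6, "dy": 1, "dz": 0, "rx": 0, "ry": 0, "rz": 0},
    {"dx": 0.6, "dy": 1, "dz": 0, "rx": 0, "ry": 0, "rz": 0},
    {"dx": 0.6, "dy": 1, "dz": 0, "rx": 0, "ry": 0, "rz": 0},
    {"dx": 0.6, "dy": 1, "dz": 0, "rx": 0, "ry": 0, "rz": 0},
    {"dx": 0.6, "dy": 1, "dz": 0, "rx": 0, "ry": 0, "rz": 0},
    {"dx": 0.6, "dy": 1, "dz": 0, "rx": 0, "ry": 0, "rz": 0},
    {"dx": 0.6, "dy": 1, "dz": 0, "rx": 0, "ry": 0, "rz": 0},
    {"dx": 0.6, "dy": 1, "dz": 0, "rx": 0, "ry": 0, "rz": 0},
    {"dx": 0.6, "dy": 1, "dz": 0, "rx": 0, "ry": 0, "rz": 0}
  ]
}}

```text
t: 2.6
tcp_pos: [0.4188, -0.1073, 0.2311]
tool_rot: [0.996, -0.093, -0.0, -0.0]
force: [0.2, 0.4, -0.2]
finger_gap: -0.004
gripper_force: 0.0
```

Emit:
{"op": "move_arm", "data": {
  "targets": [
    {"dx": 0.5, "dy": 0.8, "dz": 0, "rx": 0, "ry": 0, "rz": 0},
    {"dx": 0.5, "dy": 0.8, "dz": 0, "rx": 0, "ry": 0, "rz": 0},
    {"dx": 0.5, "dy": 0.8, "dz": 0, "rx": 0, "ry": 0, "rz": 0},
    {"dx": 0.5, "dy": 0.8, "dz": 0, "rx": 0, "ry": 0, "rz": 0},
    {"dx": 0.5, "dy": 0.8, "dz": 0, "rx": 0, "ry": 0, "rz": 0},
    {"dx": 0.5, "dy": 0.3, "dz": 0, "rx": 0, "ry": 0, "rz": 0},
    {"dx": 0, "dy": 0, "dz": 0, "rx": -0.055, "ry": -0.286, "rz": 0},
    {"dx": 0, "dy": 0, "dz": 0, "rx": -0.055, "ry": -0.286, "rz": 0},
    {"dx": 0, "dy": 0, "dz": 0, "rx": -0.055, "ry": -0.286, "rz": 0},
    {"dx": 0, "dy": 0, "dz": 0, "rx": -0.055, "ry": -0.286, "rz": 0}
  ]
}}

```text
t: 3.85
tcp_pos: [0.4937, -0.0016, 0.2323]
tool_rot: [0.949, -0.089, 0.302, 0.031]
force: [1.4, 1.9, -1.4]
finger_gap: 0.005
gripper_force: 0.0
```

```bash
sed -i 's/s\["finger_gap"\].round(3)/round(s["finger_gap"],3)/' h.py
python3 - <<'E'
from h import *
s=st();print(np.round(s["q"],2))
for p in ((77.5,22,34.5),(77.5,-22,34.5),(0,22,28),(0,-22,28),(0,22,0),(0,-22,0)):
    u=proj("top",W(*p));print(p,u.round(1),((u-[190,130])*4).round(), "scene",proj("scene",W(*p)).round(1))
m=cams.camera_model("wrist");cv2.imwrite("pics/w1.png",cams.snapshot("wrist")[...,::-1])
print("wrist lip",proj("wrist",W(77.5,22,34.5),m).round(),proj("wrist",W(77.5,-22,34.5),m).round())
E
```

```text
t 3.85 f,l,h [122.4  -3.4 144.3] F [ 1.43  1.89 -1.43] gap 0.005 toolz(f,l,h) [-0.578 -0.003 -0.816] tooly [-0.001 -1.     0.004]
[-0.25  0.24  2.19  0.32  0.1   1.2 ]
(77.5, 22, 34.5) [270.3 224.8] [321. 379.] scene [269.9 171.1]
(77.5, -22, 34.5) [288.1 231.5] [392. 406.] scene [261.6 159.8]
(0, 22, 28) [281.5 194.8] [366. 259.] scene [236.9 182.6]
(0, -22, 28) [299.  201.3] [436. 285.] scene [229.4 170.8]
(0, 22, 0) [280.8 197.1] [363. 268.] scene [237.2 192.5]
(0, -22, 0) [297.8 203.4] [431. 294.] scene [229.9 180.6]
wrist lip [227. 214.] [275. 214.]
```

View pics/w1.png

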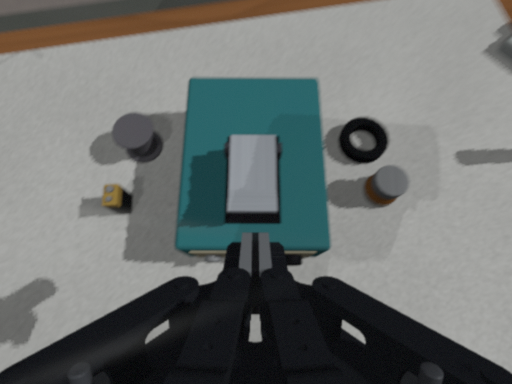

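The wrist view shows the lip edge at row 213, columns 228–278, which matches the prediction of (227–275, 214). q5 is near its limit, so I'll reduce the tilt to 20° and go down in front of the lip.

Emit:
{"op": "move_arm", "data": {
  "targets": [
    {"dx": 0, "dy": 0, "dz": 0, "rx": 0.047, "ry": 0.245, "rz": 0},
    {"dx": 0, "dy": 0, "dz": 0, "rx": 0.047, "ry": 0.245, "rz": 0},
    {"dx": 0.1, "dy": 0, "dz": -0.75, "rx": 0, "ry": 0, "rz": 0},
    {"dx": 0.1, "dy": 0, "dz": -0.75, "rx": 0, "ry": 0, "rz": 0},
    {"dx": 0.1, "dy": 0, "dz": -0.75, "rx": 0, "ry": 0, "rz": 0},
    {"dx": 0.1, "dy": 0, "dz": -0.75, "rx": 0, "ry": 0, "rz": 0},
    {"dx": 0.1, "dy": 0, "dz": -0.75, "rx": 0, "ry": 0, "rz": 0},
    {"dx": 0.06, "dy": 0, "dz": -0.75, "rx": 0, "ry": 0, "rz": 0},
    {"dx": 0, "dy": 0, "dz": -0.58, "rx": 0, "ry": 0, "rz": 0},
    {"dx": 0, "dy": 0, "dz": 0, "rx": 0, "ry": 0, "rz": 0}
  ]
}}

```text
t: 5.15
tcp_pos: [0.5077, -0.0012, 0.1032]
tool_rot: [0.981, -0.092, 0.171, 0.017]
force: [0.4, 0.2, -0.0]
finger_gap: 0.002
gripper_force: 0.0
```

Run:
```python
from h import *
s=st();print(np.round(s["q"],2))
```

```text
t 5.15 f,l,h [108.8  -0.3  15.2] F [ 0.37  0.24 -0.01] gap 0.002 toolz(f,l,h) [-0.338 -0.001 -0.941] tooly [-0.002 -1.     0.001]
[-0.23  0.54  2.09  0.08  0.17  1.45]
```

Emit:
{"op": "move_arm", "data": {
  "targets": [
    {"dx": 0.2, "dy": -0.04, "dz": 0, "rx": 0, "ry": 0, "rz": 0},
    {"dx": 0.2, "dy": -0.04, "dz": 0, "rx": 0, "ry": 0, "rz": 0},
    {"dx": 0.2, "dy": -0.04, "dz": 0, "rx": 0, "ry": 0, "rz": 0},
    {"dx": 0.1, "dy": -0.02, "dz": 0, "rx": 0, "ry": 0, "rz": 0},
    {"dx": 0.1, "dy": -0.02, "dz": 0, "rx": 0, "ry": 0, "rz": 0},
    {"dx": 0.1, "dy": -0.02, "dz": 0, "rx": 0, "ry": 0, "rz": 0},
    {"dx": 0.05, "dy": -0.01, "dz": 0, "rx": 0, "ry": 0, "rz": 0},
    {"dx": 0.05, "dy": -0.01, "dz": 0, "rx": 0, "ry": 0, "rz": 0},
    {"dx": 0.05, "dy": -0.01, "dz": 0, "rx": 0, "ry": 0, "rz": 0},
    {"dx": 0, "dy": 0, "dz": 0, "rx": 0, "ry": 0, "rz": 0}
  ]
}}

```text
t: 6.4
tcp_pos: [0.5339, -0.006, 0.1043]
tool_rot: [0.981, -0.092, 0.173, 0.017]
force: [-0.5, -0.3, 0.7]
finger_gap: 0.003
gripper_force: 0.0
```

Run:
```python
from h import *
s=st();print(np.round(s["q"],2))
```

```text
t 6.4 f,l,h [82.1 -0.1 16.3] F [-0.52 -0.28  0.67] gap 0.003 toolz(f,l,h) [-0.342 -0.    -0.94 ] tooly [-0.002 -1.     0.001]
[-0.23  0.55  2.03  0.06  0.21  1.47]
```

Emit:
{"op": "move_arm", "data": {
  "targets": [
    {"dx": 0.16, "dy": -0.03, "dz": 0.31, "rx": 0, "ry": 0, "rz": 0},
    {"dx": 0.16, "dy": -0.03, "dz": 0.31, "rx": 0, "ry": 0, "rz": 0},
    {"dx": 0.22, "dy": -0.04, "dz": 0.27, "rx": 0, "ry": 0, "rz": 0},
    {"dx": 0.22, "dy": -0.04, "dz": 0.27, "rx": 0, "ry": 0, "rz": 0},
    {"dx": 0.27, "dy": -0.05, "dz": 0.22, "rx": 0, "ry": 0, "rz": 0},
    {"dx": 0.27, "dy": -0.05, "dz": 0.22, "rx": 0, "ry": 0, "rz": 0},
    {"dx": 0.31, "dy": -0.06, "dz": 0.15, "rx": 0, "ry": 0, "rz": 0},
    {"dx": 0.31, "dy": -0.06, "dz": 0.15, "rx": 0, "ry": 0, "rz": 0},
    {"dx": 0, "dy": 0, "dz": 0, "rx": 0, "ry": 0, "rz": 0},
    {"dx": 0, "dy": 0, "dz": 0, "rx": 0, "ry": 0, "rz": 0}
  ]
}}

```text
t: 7.65
tcp_pos: [0.5814, -0.0149, 0.1515]
tool_rot: [0.981, -0.092, 0.172, 0.017]
force: [-0.5, -0.0, 0.2]
finger_gap: -0.004
gripper_force: 0.0
```

Run:
```python
from h import *
s=st();print(np.round(s["q"],2))
b=cams.snapshot("scene")[...,::-1];c=cams.snapshot("wrist")[...,::-1]
A=cv2.resize(b[80:280,140:340],(500,500),interpolation=3)
cv2.imwrite("pics/d.png",A)
```

```text
t 7.65 f,l,h [33.8  0.1 63.5] F [-0.51 -0.04  0.16] gap -0.004 toolz(f,l,h) [-0.341 -0.    -0.94 ] tooly [-0.002 -1.     0.001]
[-0.22  0.5   1.88  0.03  0.42  1.51]
```

View pics/d.png

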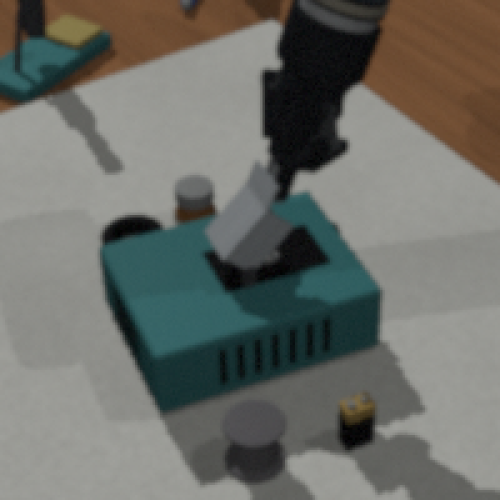

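The guard is up about 50° on the fingertip, at (265,180) in the crop, and the bystanders haven't moved. I'll carry on past the balance point.

Emit:
{"op": "move_arm", "data": {
  "targets": [
    {"dx": 0.33, "dy": -0.06, "dz": 0.09, "rx": 0, "ry": 0, "rz": 0},
    {"dx": 0.33, "dy": -0.06, "dz": 0.09, "rx": 0, "ry": 0, "rz": 0},
    {"dx": 0.34, "dy": -0.07, "dz": 0.02, "rx": 0, "ry": 0, "rz": 0},
    {"dx": 0.34, "dy": -0.07, "dz": 0, "rx": 0, "ry": 0, "rz": 0},
    {"dx": 0.34, "dy": -0.07, "dz": 0, "rx": 0, "ry": 0, "rz": 0},
    {"dx": 0.34, "dy": -0.07, "dz": 0, "rx": 0, "ry": 0, "rz": 0},
    {"dx": 0, "dy": 0, "dz": 0, "rx": 0, "ry": 0, "rz": 0},
    {"dx": 0, "dy": 0, "dz": 0, "rx": 0, "ry": 0, "rz": 0},
    {"dx": 0, "dy": 0, "dz": 0, "rx": 0, "ry": 0, "rz": 0},
    {"dx": 0, "dy": 0, "dz": 0, "rx": 0, "ry": 0, "rz": 0}
  ]
}}

```text
t: 9.0
tcp_pos: [0.6321, -0.0249, 0.1568]
tool_rot: [0.981, -0.092, 0.173, 0.017]
force: [0.8, 0.2, -0.8]
finger_gap: -0.0
gripper_force: 0.0
```

Run:
```python
from h import *
s=st();print(np.round(s["q"],2))
```

```text
t 9.0 f,l,h [-17.8  -0.2  68.8] F [ 0.81  0.23 -0.82] gap -0.0 toolz(f,l,h) [-0.341 -0.    -0.94 ] tooly [-0.002 -1.     0.001]
[-0.22  0.54  1.75  0.02  0.5   1.52]
```

Emit:
{"op": "move_arm", "data": {
  "targets": [
    {"dx": -0.65, "dy": 0.125, "dz": 0, "rx": 0, "ry": 0, "rz": 0},
    {"dx": -0.65, "dy": 0.125, "dz": 0, "rx": 0, "ry": 0, "rz": 0},
    {"dx": -0.65, "dy": 0.125, "dz": 0, "rx": 0, "ry": 0, "rz": 0},
    {"dx": -0.65, "dy": 0.125, "dz": 0, "rx": 0, "ry": 0, "rz": 0},
    {"dx": -0.65, "dy": 0.125, "dz": 0, "rx": 0, "ry": 0, "rz": 0},
    {"dx": 0, "dy": 0, "dz": 0, "rx": 0.0625, "ry": 0.327, "rz": 0},
    {"dx": 0, "dy": 0, "dz": 0, "rx": 0.0625, "ry": 0.327, "rz": 0},
    {"dx": 0, "dy": 0, "dz": 0, "rx": 0, "ry": 0, "rz": 0},
    {"dx": 0, "dy": 0, "dz": 0, "rx": 0, "ry": 0, "rz": 0},
    {"dx": 0, "dy": 0, "dz": 0, "rx": 0, "ry": 0, "rz": 0}
  ]
}}

```text
t: 10.25
tcp_pos: [0.5491, -0.0088, 0.1563]
tool_rot: [0.996, -0.093, -0.0, 0.0]
force: [-1.0, 0.8, -0.8]
finger_gap: 0.002
gripper_force: 0.0
```

Run:
```python
from h import *
s=st();print(np.round(s["q"],2))
b=cams.snapshot("scene")[...,::-1];m=cams.camera_model("wrist");c=cams.snapshot("wrist")[...,::-1]
A=np.hstack([cv2.resize(b[130:230,180:310],(520,400),interpolation=3)[:,60:460],cv2.resize(c[60:310,130:380],(400,400),interpolation=3)])
cv2.imwrite("pics/e.png",A)
for n,p in dict(lip=(-58,0,62),tip_off=(41,0,16),tip_on=(17,0,16)).items():
    u=proj("scene",W(*p));w=proj("wrist",W(*p),m);print(n,((u-[180,130])*4-[60,0]).round(),((w-[130,60])*1.6+[400,0]).round())
```

```text
t 10.25 f,l,h [66.7  0.  68.3] F [-0.99  0.79 -0.79] gap 0.002 toolz(f,l,h) [ 0. -0. -1.] tooly [-0.003 -1.     0.   ]
[-0.22  0.53  1.7  -0.    0.92  1.54]
lip [ 47. 165.] [ 602. -136.]
tip_off [222. 184.] [601. 185.]
tip_on [182. 196.] [601. 127.]
```

View pics/e.png

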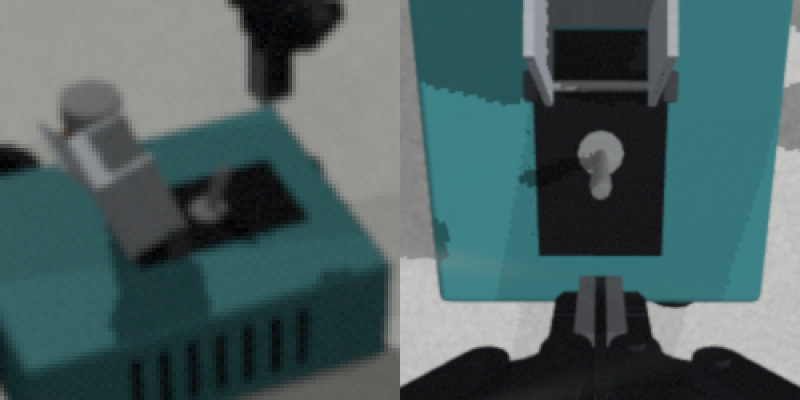

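The guard is fully open on its stop and the toggle is at its front position. Its tip is at (600,187) against a prediction of (601,185). I'll go down in front of it.

Emit:
{"op": "move_arm", "data": {
  "targets": [
    {"dx": 0, "dy": 0, "dz": -0.5, "rx": 0, "ry": 0, "rz": 0},
    {"dx": 0, "dy": 0, "dz": -0.5, "rx": 0, "ry": 0, "rz": 0},
    {"dx": 0, "dy": 0, "dz": -0.5, "rx": 0, "ry": 0, "rz": 0},
    {"dx": 0, "dy": 0, "dz": -0.5, "rx": 0, "ry": 0, "rz": 0},
    {"dx": 0, "dy": 0, "dz": -0.5, "rx": 0, "ry": 0, "rz": 0},
    {"dx": 0.12, "dy": -0.023, "dz": 0, "rx": 0, "ry": 0, "rz": 0},
    {"dx": 0.12, "dy": -0.023, "dz": 0, "rx": 0, "ry": 0, "rz": 0},
    {"dx": 0.12, "dy": -0.023, "dz": 0, "rx": 0, "ry": 0, "rz": 0},
    {"dx": 0, "dy": 0, "dz": 0, "rx": 0, "ry": 0, "rz": 0},
    {"dx": 0, "dy": 0, "dz": 0, "rx": 0, "ry": 0, "rz": 0}
  ]
}}

```text
t: 11.6
tcp_pos: [0.5602, -0.0111, 0.0945]
tool_rot: [0.996, -0.093, 0.001, 0.0]
force: [-0.3, 0.6, -0.2]
finger_gap: 0.001
gripper_force: 0.0
```

Emit:
{"op": "move_arm", "data": {
  "targets": [
    {"dx": 0.12, "dy": -0.023, "dz": 0, "rx": 0, "ry": 0, "rz": 0},
    {"dx": 0.12, "dy": -0.023, "dz": 0, "rx": 0, "ry": 0, "rz": 0},
    {"dx": 0.12, "dy": -0.023, "dz": 0, "rx": 0, "ry": 0, "rz": 0},
    {"dx": 0.1, "dy": -0.019, "dz": 0, "rx": 0, "ry": 0, "rz": 0},
    {"dx": 0.1, "dy": -0.019, "dz": 0, "rx": 0, "ry": 0, "rz": 0},
    {"dx": 0.06, "dy": -0.012, "dz": 0, "rx": 0, "ry": 0, "rz": 0},
    {"dx": 0.06, "dy": -0.012, "dz": 0, "rx": 0, "ry": 0, "rz": 0},
    {"dx": 0, "dy": 0, "dz": 0, "rx": 0, "ry": 0, "rz": 0},
    {"dx": 0, "dy": 0, "dz": 0, "rx": 0, "ry": 0, "rz": 0},
    {"dx": 0, "dy": 0, "dz": 0, "rx": 0, "ry": 0, "rz": 0}
  ]
}}

```text
t: 12.85
tcp_pos: [0.5764, -0.0142, 0.0943]
tool_rot: [0.996, -0.093, -0.0, 0.0]
force: [-4.6, 0.5, 4.1]
finger_gap: -0.003
gripper_force: 3.1
```

Run:
```python
from h import *
s=st()
```

```text
t 12.85 f,l,h [38.8 -0.1  6.3] F [-4.58  0.49  4.1 ] gap -0.003 toolz(f,l,h) [ 0. -0. -1.] tooly [-0.003 -1.     0.   ]
```

Emit:
{"op": "move_arm", "data": {
  "targets": [
    {"dx": 0.04, "dy": -0.008, "dz": 0, "rx": 0, "ry": 0, "rz": 0},
    {"dx": 0.04, "dy": -0.008, "dz": 0, "rx": 0, "ry": 0, "rz": 0},
    {"dx": 0, "dy": 0, "dz": 0, "rx": 0, "ry": 0, "rz": 0},
    {"dx": 0, "dy": 0, "dz": 0, "rx": 0, "ry": 0, "rz": 0},
    {"dx": 0, "dy": 0, "dz": 0, "rx": 0, "ry": 0, "rz": 0},
    {"dx": 0, "dy": 0, "dz": 0, "rx": 0, "ry": 0, "rz": 0},
    {"dx": 0, "dy": 0, "dz": 0, "rx": 0, "ry": 0, "rz": 0},
    {"dx": 0, "dy": 0, "dz": 0, "rx": 0, "ry": 0, "rz": 0},
    {"dx": 0, "dy": 0, "dz": 0, "rx": 0, "ry": 0, "rz": 0},
    {"dx": 0, "dy": 0, "dz": 0, "rx": 0, "ry": 0, "rz": 0}
  ]
}}

```text
t: 14.1
tcp_pos: [0.5766, -0.0142, 0.0942]
tool_rot: [0.996, -0.093, -0.002, 0.0]
force: [-8.2, 1.5, 6.9]
finger_gap: -0.003
gripper_force: 4.9
```

Run:
```python
from h import *
s=st()
```

```text
t 14.1 f,l,h [38.7 -0.1  6.2] F [-8.19  1.52  6.87] gap -0.003 toolz(f,l,h) [ 0.004 -0.    -1.   ] tooly [-0.003 -1.     0.   ]
```

Firm stop: a 2 mm command moved the tip only 0.2 mm. I'll back off and look.

Emit:
{"op": "move_arm", "data": {
  "targets": [
    {"dx": -0.3, "dy": 0.057, "dz": 0, "rx": 0, "ry": 0, "rz": 0},
    {"dx": -0.45, "dy": 0.086, "dz": 0, "rx": 0, "ry": 0, "rz": 0},
    {"dx": -0.45, "dy": 0.086, "dz": 0, "rx": 0, "ry": 0, "rz": 0},
    {"dx": 0, "dy": 0, "dz": 0.6, "rx": 0, "ry": 0, "rz": 0},
    {"dx": 0, "dy": 0, "dz": 0.6, "rx": 0, "ry": 0, "rz": 0},
    {"dx": 0, "dy": 0, "dz": 0.6, "rx": 0, "ry": 0, "rz": 0},
    {"dx": 0, "dy": 0, "dz": 0.7, "rx": 0, "ry": 0, "rz": 0},
    {"dx": 0, "dy": 0, "dz": 0.7, "rx": 0, "ry": 0, "rz": 0},
    {"dx": 0, "dy": 0, "dz": 0, "rx": 0, "ry": 0, "rz": 0},
    {"dx": 0, "dy": 0, "dz": 0, "rx": 0, "ry": 0, "rz": 0}
  ]
}}

```text
t: 15.35
tcp_pos: [0.5491, -0.009, 0.1744]
tool_rot: [0.996, -0.093, 0.001, 0.0]
force: [-0.4, 0.0, -0.6]
finger_gap: 0.003
gripper_force: 0.0
```

Run:
```python
from h import *
s=st();print(np.round(s["q"],2))
b=cams.snapshot("scene")[...,::-1];m=cams.camera_model("wrist");c=cams.snapshot("wrist")[...,::-1]
A=np.hstack([cv2.resize(b[130:230,180:310],(520,400),interpolation=3)[:,60:460],cv2.resize(c[60:310,130:380],(400,400),interpolation=3)])
cv2.imwrite("pics/g.png",A)
for n,p in dict(lip=(-58,0,62),tip_off=(41,0,16),tip_on=(17,0,16)).items():
    u=proj("scene",W(*p));w=proj("wrist",W(*p),m);print(n,((u-[180,130])*4-[60,0]).round(),((w-[130,60])*1.6+[400,0]).round())
```

```text
t 15.35 f,l,h [66.7 -0.2 86.4] F [-0.38  0.01 -0.56] gap 0.003 toolz(f,l,h) [-0.001 -0.    -1.   ] tooly [-0.003 -1.     0.   ]
[-0.22  0.5   1.68 -0.    0.96  1.54]
lip [ 47. 165.] [ 601. -115.]
tip_off [222. 184.] [600. 175.]
tip_on [182. 196.] [600. 121.]
```

View pics/g.png

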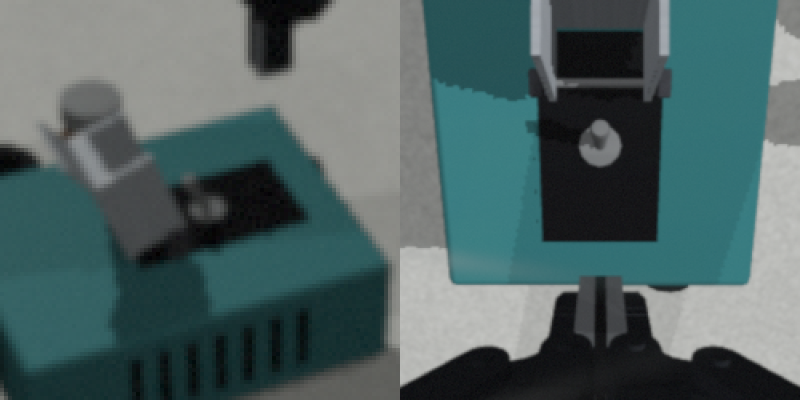

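The toggle now leans to the rear, with its tip at (600,128). The guard is still on its stop. I'll check the angle precisely before closing.

Run:
```python
from h import *
m=cams.camera_model("wrist");c=cams.snapshot("wrist")[...,::-1]
print("bush",proj("wrist",W(29,0,-8),m).round(1))
for a in (0,.6,.7,.8):
    x=a-.4;print(a,"tip",proj("wrist",W(29-30*np.sin(x),0,-12+30*np.cos(x)),m).round(1), "r3 ctr",proj("wrist",W(29-27*np.sin(x),0,-12+27*np.cos(x)),m).round(1))
u=proj("wrist",W(29,0,-8),m).astype(int)
cr=c[u[1]-35:u[1]+20,u[0]-22:u[0]+22];print(u[1]-35,u[0]-22)
cv2.imwrite("pics/z.png",cv2.resize(cr,None,fx=10,fy=10,interpolation=0))
```

```text
bush [255.1 147.4]
0 tip [255.1 168.5] r3 ctr [255.1 166.1]
0.6 tip [255.1 144.3] r3 ctr [255.1 144.6]
0.7 tip [255.1 140. ] r3 ctr [255.1 140.8]
0.8 tip [255.2 135.8] r3 ctr [255.1 137. ]
112 233
```

View pics/z.png

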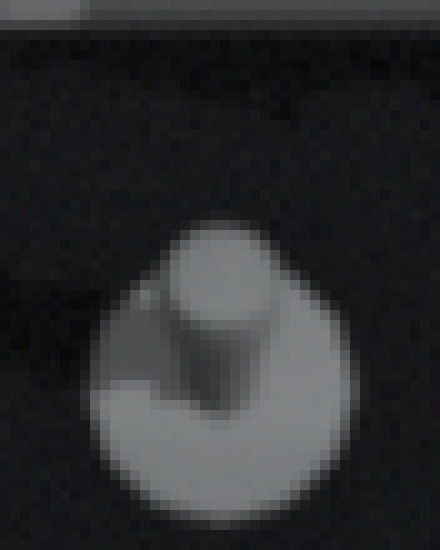

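Measured relative to the bush (3 px offset), the toggle end is at row 139.5 − 3.2 = 136.3. Fully on predicts 135.8, so it is fully over. Now I'll go over and behind the guard.

Emit:
{"op": "move_arm", "data": {
  "targets": [
    {"dx": 0.75, "dy": -0.144, "dz": 0.1, "rx": 0, "ry": 0, "rz": 0},
    {"dx": 0.75, "dy": -0.144, "dz": 0.1, "rx": 0, "ry": 0, "rz": 0},
    {"dx": 0.75, "dy": -0.144, "dz": 0, "rx": 0, "ry": 0, "rz": 0},
    {"dx": 0.75, "dy": -0.144, "dz": 0, "rx": 0, "ry": 0, "rz": 0},
    {"dx": 0.75, "dy": -0.144, "dz": 0, "rx": 0, "ry": 0, "rz": 0},
    {"dx": 0.75, "dy": -0.144, "dz": 0, "rx": 0, "ry": 0, "rz": 0},
    {"dx": 0.75, "dy": -0.144, "dz": 0, "rx": 0, "ry": 0, "rz": 0},
    {"dx": 0.75, "dy": -0.144, "dz": 0, "rx": 0, "ry": 0, "rz": 0},
    {"dx": 0, "dy": 0, "dz": 0, "rx": 0, "ry": 0, "rz": 0},
    {"dx": 0, "dy": 0, "dz": 0, "rx": 0, "ry": 0, "rz": 0}
  ]
}}

```text
t: 16.75
tcp_pos: [0.6979, -0.0376, 0.1784]
tool_rot: [0.996, -0.093, -0.001, 0.0]
force: [-0.8, 0.6, -0.2]
finger_gap: -0.003
gripper_force: 0.0
```

Run:
```python
from h import *
s=st();print(np.round(s["q"],2))
```

```text
t 16.75 f,l,h [-84.9  -0.2  90.4] F [-0.75  0.56 -0.16] gap -0.003 toolz(f,l,h) [ 0.001 -0.    -1.   ] tooly [-0.003 -1.     0.   ]
[-0.21  0.68  1.28 -0.    1.18  1.54]
```

Emit:
{"op": "move_arm", "data": {
  "targets": [
    {"dx": 0, "dy": 0, "dz": -0.5, "rx": 0, "ry": 0, "rz": 0},
    {"dx": 0, "dy": 0, "dz": -0.5, "rx": 0, "ry": 0, "rz": 0},
    {"dx": 0, "dy": 0, "dz": -0.6, "rx": 0, "ry": 0, "rz": 0},
    {"dx": -0.15, "dy": 0.029, "dz": 0, "rx": 0, "ry": 0, "rz": 0},
    {"dx": -0.15, "dy": 0.029, "dz": 0, "rx": 0, "ry": 0, "rz": 0},
    {"dx": -0.15, "dy": 0.029, "dz": 0, "rx": 0, "ry": 0, "rz": 0},
    {"dx": -0.15, "dy": 0.029, "dz": 0, "rx": 0, "ry": 0, "rz": 0},
    {"dx": -0.15, "dy": 0.029, "dz": 0, "rx": 0, "ry": 0, "rz": 0},
    {"dx": 0, "dy": 0, "dz": 0, "rx": 0, "ry": 0, "rz": 0},
    {"dx": 0, "dy": 0, "dz": 0, "rx": 0, "ry": 0, "rz": 0}
  ]
}}

```text
t: 18.0
tcp_pos: [0.6805, -0.0342, 0.1394]
tool_rot: [0.996, -0.093, 0.001, 0.0]
force: [1.4, 0.4, 1.0]
finger_gap: -0.003
gripper_force: 0.2
```

Run:
```python
from h import *
st()
```

```text
t 18.0 f,l,h [-67.2  -0.2  51.4] F [1.41 0.41 0.98] gap -0.003 toolz(f,l,h) [-0.002 -0.    -1.   ] tooly [-0.003 -1.     0.   ]
```

Emit:
{"op": "move_arm", "data": {
  "targets": [
    {"dx": -0.23, "dy": 0.044, "dz": 0.19, "rx": 0, "ry": 0, "rz": 0},
    {"dx": -0.23, "dy": 0.044, "dz": 0.19, "rx": 0, "ry": 0, "rz": 0},
    {"dx": -0.26, "dy": 0.049, "dz": 0.14, "rx": 0, "ry": 0, "rz": 0},
    {"dx": -0.26, "dy": 0.049, "dz": 0.14, "rx": 0, "ry": 0, "rz": 0},
    {"dx": -0.28, "dy": 0.053, "dz": 0.09, "rx": 0, "ry": 0, "rz": 0},
    {"dx": -0.28, "dy": 0.053, "dz": 0.09, "rx": 0, "ry": 0, "rz": 0},
    {"dx": -0.29, "dy": 0.055, "dz": 0.04, "rx": 0, "ry": 0, "rz": 0},
    {"dx": -0.29, "dy": 0.055, "dz": 0.04, "rx": 0, "ry": 0, "rz": 0},
    {"dx": -0.29, "dy": 0.056, "dz": 0, "rx": 0, "ry": 0, "rz": 0},
    {"dx": -0.29, "dy": 0.056, "dz": 0, "rx": 0, "ry": 0, "rz": 0}
  ]
}}

```text
t: 19.25
tcp_pos: [0.6123, -0.0213, 0.1622]
tool_rot: [0.996, -0.093, 0.0, 0.0]
force: [-0.1, 0.1, -0.6]
finger_gap: -0.001
gripper_force: 0.0
```

Run:
```python
from h import *
st()
b=cams.snapshot("scene")[...,::-1]
cv2.imwrite("pics/k.png",cv2.resize(b[100:260,150:330],(540,480),interpolation=3))
```

```text
t 19.25 f,l,h [ 2.3 -0.3 74.2] F [-0.05  0.12 -0.6 ] gap -0.001 toolz(f,l,h) [-0.001 -0.    -1.   ] tooly [-0.003 -1.     0.   ]
```

View pics/k.png

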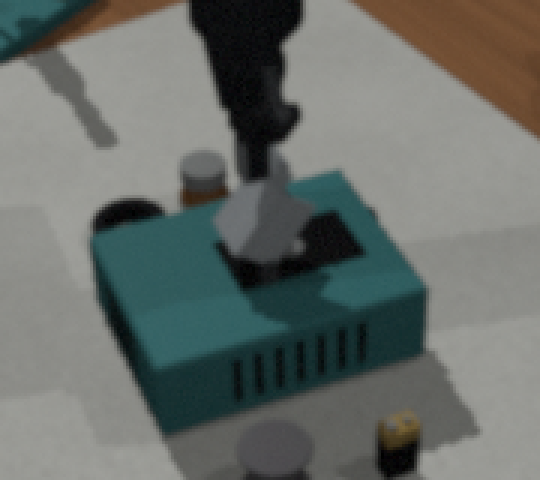

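The guard is tipped forward past balance and is dropping ahead of the finger, around (265,215). I'll raise the finger clear and let it fall.

Emit:
{"op": "move_arm", "data": {
  "targets": [
    {"dx": 0.2, "dy": -0.04, "dz": 0.4, "rx": 0, "ry": 0, "rz": 0},
    {"dx": 0.2, "dy": -0.04, "dz": 0.6, "rx": 0, "ry": 0, "rz": 0},
    {"dx": 0, "dy": 0, "dz": 0.8, "rx": 0, "ry": 0, "rz": 0},
    {"dx": 0, "dy": 0, "dz": 0.8, "rx": 0, "ry": 0, "rz": 0},
    {"dx": 0, "dy": 0, "dz": 0.8, "rx": 0, "ry": 0, "rz": 0},
    {"dx": -0.8, "dy": 0.15, "dz": 0.5, "rx": 0, "ry": 0, "rz": 0},
    {"dx": -0.8, "dy": 0.15, "dz": 0.4, "rx": 0, "ry": 0, "rz": 0},
    {"dx": -0.8, "dy": 0.15, "dz": 0, "rx": 0, "ry": 0, "rz": 0},
    {"dx": -0.8, "dy": 0.15, "dz": 0, "rx": 0, "ry": 0, "rz": 0},
    {"dx": 0, "dy": 0, "dz": 0, "rx": 0, "ry": 0, "rz": 0}
  ]
}}

```text
t: 20.55
tcp_pos: [0.5426, -0.0082, 0.2707]
tool_rot: [0.996, -0.093, 0.001, 0.0]
force: [-0.6, -0.0, -0.5]
finger_gap: -0.003
gripper_force: 0.0
```

Run:
```python
from h import *
st()
b=cams.snapshot("scene")[...,::-1];m=cams.camera_model("wrist");c=cams.snapshot("wrist")[...,::-1]
a=cv2.imread("pics/scene.png")
A=np.hstack([cv2.resize(x[130:290,160:320],(400,400),interpolation=3) for x in(a,b)])
cv2.imwrite("pics/l.png",A)
x=cv2.absdiff(a,b)[150:290,160:310].max(2)
print("changed px",[(p[0]+160,p[1]+150) for p in cv2.findNonZero((cv2.medianBlur(x,3)>40).astype(np.uint8))[:30,0].tolist()] if (cv2.medianBlur(x,3)>40).any() else 0)
```

```text
t 20.55 f,l,h [ 73.2  -0.6 182.7] F [-0.64 -0.   -0.55] gap -0.003 toolz(f,l,h) [-0.002 -0.    -1.   ] tooly [-0.003 -1.     0.   ]
changed px 0
```

View pics/l.png

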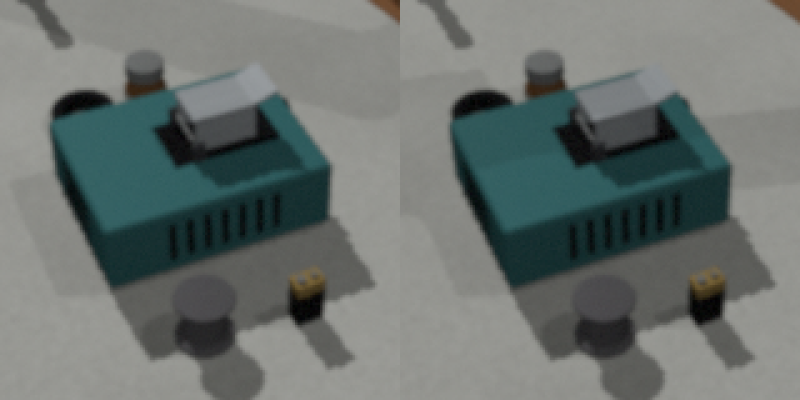

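The before and after crops match: the guard is fully shut and all the bystanders are where they were. Handing in.

```bash
python3 -c "
from station import order
print(order.sign_off())"
```

```text
the job is handed in; nothing more can be done
None
```

The job is handed in at about 20.6 s of the 58 s: I opened the guard, pushed the toggle fully to its rear (on) position, and tipped the guard so it dropped fully shut; the camera images show the surrounding items unmoved.

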